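Change the workpiece in a cam-clamped carving stand

ROBOT

A 6-joint arm with a two-finger parallel gripper is mounted at the origin on the work surface. World frame = base frame: x ahead of the robot, y to its left, z up, the work surface at z = 0. Lengths are in m, angles in rad, forces in N, time in s.
With the tool pointing down it reaches from about 0.425 to 0.925 m from the base axis. Payload 12.5 kg.
Tool frame: the origin (TCP) lies at the very end of the fingers, on their centre line; the grasp point (between the pads) lies 19 mm behind it; z points along the fingers, y is the line along which they close (so a half turn about z gives the same grasp; the last joint's range is limited). The gripper opens to 85 mm and grips with 20 to 120 N. Pads are 22 mm wide; open, the fingers measure 114 mm over their backs; the gripper's body (76 mm by 85 mm) begins 54 mm behind the grasp point. The pads swing forward as they close: fully open they stand 13 mm farther back than shut.
Start: joints at [-1.35, 0.491, 1.559, -0, 1.092, -0.106], TCP at [0.201, -0.592, 0.231] pointing down, gripper open.
Joint ranges: [-3.1, 3.1], [-0.84, 2.19], [0.05, 2.79], [-1.13, 4.28], [0.06, 2.93], [-2.69, 2.69]. Speed limits (rad/s): [2.22, 2.22, 2.79, 3.14, 3.14, 3.14].

INTERFACE

Orientations are given as a unit quaternion [w, x, y, z].
In Python, from station import env, cams gives the robot as it stands.
- The arm moves only by the shell command python3 -m jog 'ROWS'. ROWS is JSON, a list of rows, each a list of 3 entries, a list of its own where there are three numbers: the opening, from 0 (shut) to 1 (fully open), then the shift along the world's x, y, z in mm, then the turn about the world's z in rad. A call has 1 to 12 rows; each row shifts and turns the commanded pose from where the row before left it; what a row does not reach is not made up. A row lasts 1/12 s, in which the tool goes at most 41.7 mm and 7.16 degrees, less where a joint would pass 70% of its speed; a pose out of reach is approached as far as the arm can. A call is refused whole if a number of a shift passes 41.7 or a number of a turn 0.125, either way. A call with a gripper value outside its range is refused whole. The fingers move at their own pace and stop on an object; the grip force is fixed at half the most. Time passes only in rows, so rows that do not move let the fingers close. It gives the time, the measured TCP pose, the force, the opening and the grip force at its end, in the units of the state.
- env.get_obs(): the state, without advancing time (a new reading comes with each control period).
- cams.read_camera(name): name is "scene" or "top" or "wrist"; returns a dict with "image" (420x560x3 uint8, red, green, blue), "fx", "fy", "cx", "cy" (pixels), "k1" (the pictures are not rectified: a ray, as slopes to the right and down, at radius r is drawn at 1 + k1 r^2 times it, then the intrinsics apply), "extrinsics" (4x4, takes a point from world to camera coordinates); the wrist camera has in their place "mount" (4x4, takes a point from camera to tool coordinates, whose origin is the TCP and whose axes are the flange's). Camera axes: x right, y up, looking along -z (the intrinsics and any distortion apply to the point x, -y, -z); pixel columns grow to the right and rows downward; lengths in m; the calibration is good to about 2 mm. A picture is of the moment at which its call begins: read the wrist's pose just before it. There is no depth.
- env.close_job(): hands the job in; it is judged then, once.
Trained networks look in the newest picture that a camera, given by its name, has taken for a name from the list of things; names that differ only in an ending like _2 or _b are one class to them, and where a whole thing is asked for, a point or a joint stands for the part that bears it (a point fixed in the world has none). Each returns a list of dicts, best first, with "conf" (0 to 1); they miss things now and then, are a little off and sometimes report something else, mostly with a low value. They report only what shows in the picture. A call takes as long as a camera call. They do not tell look-alikes from the thing itself.
- cams.look_for(query, camera): "rect" ([left, top, right, bottom] as shares, 0 to 1, of the picture: columns of its width, rows of its height, round what is visible of it).
- cams.pinpoint(query, camera): "position" ([column, row] as shares, 0 to 1, of the picture: columns of its width, rows of its height: a listed point, or the origin of a listed thing).
The state is a dict: "time": time; "joints": joint angles; "joint_vel": joint speeds; "joint_torque": joint torques, N m; "tool_pos": TCP position; "eef_rot": TCP orientation; "ft_force": force on the tool from outside, world axes, zero at the start; "ft_torque": the same for the moment, N m; "finger_gap": opening from 0.0 (shut) to 1.0 (fully open); "finger_force": force on a finger pad.
Only numpy, scipy, OpenCV 4.12 (cv2) and the standard library are available. Lean on these libraries where they do the work, as an engineer would, in place of code of your own. Each camera call takes 0.05 s, during which the arm holds its last target. There are 200 camera calls.

TASK

The little car in the carving stand is finished: turn the cam knob to draw the sprung jaw fully back, lift the car out and set it down flat and right way up in the shallow wooden tray. Then lay the fresh square block flat on the stand's bed, its long side squarely along the ledge and about in the middle, and turn the knob back until the roller drops into the cam's notch and the jaw grips the block. Put both pieces down without dropping them, and leave the other things on the bench where they are.

Things in the scene. Friction and masses are not known exactly. Their poses are not given: they have to be found in the camera images.
- stand: Wooden carving stand, 215 x 150 mm on the bench and fixed to it, carrying the sloping bed. Origin: centre of its underside, on the bench; at yaw 0 the bed rises away from the robot. Up-slope of the ledge only the work piece, the knob and a 22 mm high spring block (bed x 194 to 214 mm) reach more than 20 mm above the bed.
- bed: The stand's plywood bed, 30 degree slope. Origin: on its top surface at the middle of the ledge's upper face, 43 mm above the bench. x up the slope, y along the ledge (level), z out of the bed. Ledge: strip 140 mm long, 10 mm high, at x -16 to 0 mm. A 44 mm piece against it is centred at x = 22 mm. Jaw bar: 102 mm long, 14 mm high, face at x = 52 mm when drawn back (8 mm of play for a piece).
- jaw (a joint): Sprung jaw, a steel frame sliding round the cam; its roller rides on the cam. Value in m: 0 = fully back (roller on the cam's round rim), growing towards the ledge; about 0.008 gripping a 44 mm piece, about 0.010 on an empty bed. It is pushed to the ledge with 5 N (gripping) to 7 N (fully back), enough to slide a loose piece down against the ledge.
- cam (a joint): Steel cam disc, 72 mm across, with one V notch, and its knob. Rad: 0 = notch at the roller, knob's pointer rib up the slope, clamp closed. Grows anticlockwise seen from above the bed. From 0.55 to the stop at 1.6 the roller is on the round rim, the jaw fully back and the knob stays where left; below about 0.47 the roller slides in, at 0 it is home. Other stop -0.2. Turning out takes about 0.25 N m.
- knob_grip (a point): Point on the knob's axis at grip height: bed frame x = 112, y = 0, z = 43 mm. Round black fluted knob, 40 mm in diameter, from 28 to 58 mm above the bed, axis normal to the bed (so 30 degrees from vertical). Under it a thin stem; the cam's top is 16 mm above the bed.
- carving: The finished toy-car body, plain light wood, 0.07 to 0.14 kg, at the start clamped in the stand. 44 mm wide (x), 110 mm long (y); body 30 mm high with flat sides, on it a cabin 36 x 55 mm rising to 44 mm. Origin: centre of its underside; z up through the cabin. On the stand its axes lie along the bed's.
- blank: The fresh block, a plain square bar of light wood 44 x 110 x 44 mm (x, y, z), 0.08 to 0.17 kg, on the bench beside the stand, on the side away from the tray. Origin: centre of its underside; y along its length.
- blank_center (a point): Centre of the block, 22 mm above its underside.
- tray: Shallow open wooden tray fixed to the bench, 220 x 160 mm outside (x, y), 28 mm high, walls and floor 5 mm thick. Origin: centre of its underside. An earlier piece, a small boat, lies in its +x half along y, about at x = 64 mm; the -x half is free.
- boat: The small carved boat already in the tray (32 x 70 x 42 mm). Leave it there. Origin: centre of its underside.
- rotary_tool: Hand-held rotary tool lying between robot and stand (about 210 mm long, 45 mm high). Leave alone. Origin on the bench under its body.
- cork_block: Cork sanding block 65 x 115 x 36 mm between robot and stand. Leave alone.
- brush_can: Empty plain can, 76 mm across and 105 mm high, beyond the stand to the left. Leave alone.
- glue: White glue bottle 60 mm across, 165 mm high, beyond the stand to the right. Leave alone.
- offcut: Darker stick of wood 30 x 190 x 30 mm, far right. Not the fresh block. Leave alone.
- chisel: Red-handled driver, 220 mm, lying far left. Leave alone.
- try_square: Try square (110 mm stock, 160 mm blade) lying flat at the right side. Leave alone.
Mind the look-alikes: they are no part of the job. What is shaped like the carving but turquoise or yellow is not meant.

How it is judged:
On the way, in this order (a step that is already met when the one before it is completed fails the run):
1. the cam is turned out of its notch and the jaw drawn fully back, the car still on the stand (value of joint jaw below 0.0012 m and value of joint cam above 0.4 rad and x of carving in the frame of bed between 0.01 and 0.034 m and z of carving in the frame of bed below 0.01 m), for 0.2 s.
2. the car stands flat and right way up on the floor of the tray, released (x of carving in the frame of tray between -0.09 and 0.09 m and y of carving in the frame of tray between -0.06 and 0.06 m and z of carving in the frame of tray between 0.002 and 0.01 m and angle between carving's own z axis and vertical below 0.12 rad and contact force between the fingers and carving below 0.05 N and linear speed of carving below 0.03 m/s), for 0.2 s.
3. the fresh block lies flat on the bed in the open gap between ledge and jaw, along the ledge, the jaw still drawn back (x of blank_center in the frame of bed between 0.019 and 0.034 m and y of blank_center in the frame of bed between -0.035 and 0.035 m and z of blank_center in the frame of bed between 0.0195 and 0.0245 m and angle between the y axis of blank and the y axis of bed, either way round below 0.17 rad and value of joint jaw below 0.0012 m), for 0.2 s.
4. the roller has dropped into the notch and the jaw grips the block against the ledge (x of blank_center in the frame of bed between 0.019 and 0.025 m and y of blank_center in the frame of bed between -0.035 and 0.035 m and z of blank_center in the frame of bed between 0.0195 and 0.0245 m and angle between the y axis of blank and the y axis of bed, either way round below 0.06 rad and value of joint jaw between 0.0062 and 0.0093 m and value of joint cam between -0.17 and 0.17 rad), for 0.2 s.
At the end, for the whole second after the job is handed in: Knob within 0.17 rad of 0 (roller in notch), jaw at 6.2 to 9.3 mm; block centre 19 to 25 mm up from the ledge face, 19.5 to 24.5 mm off the bed, within 35 mm of the middle, within 0.06 rad of the ledge; car upright within 0.12 rad on the tray floor; both released, at rest (all of step 4 and x of carving in the frame of tray between -0.09 and 0.09 m and y of carving in the frame of tray between -0.06 and 0.06 m and z of carving in the frame of tray between 0.002 and 0.01 m and angle between carving's own z axis and vertical below 0.12 rad and contact force between the fingers and blank below 0.05 N and contact force between the fingers and carving below 0.05 N and linear speed of each of blank, carving below 0.02 m/s and velocity of joint cam between -0.1 and 0.1 rad/s); the robot touches nothing.
It fails at once if a bystander is moved more than 30 mm (distance of any of rotary_tool, cork_block, brush_can, glue, offcut, chisel, try_square, boat from where it was at the start of the episode above 0.03 m).
It fails at once if the car is dropped or thrown (moves faster than 0.7 m/s with no finger on it) (contact force between the fingers and carving below 0.05 N and linear speed of carving above 0.7 m/s).
It fails at once if the block is dropped or thrown (moves faster than 0.7 m/s with no finger on it) (contact force between the fingers and blank below 0.05 N and linear speed of blank above 0.7 m/s).
It also fails if it takes over 72 s, if anything falls off the work surface, if the arm or the gripper's body presses on something with over 40 N, if the wrist force passes 120 N, or if a joint passes its speed limit or range.

## Working session

There is one attempt and no reset: what is moved stays moved. The work goes in short steps, Python scripts to look and compute and a shell command to move; the robot and the scene stay as the last step left them, time stands still between calls to the robot, and variables do not carry over. Pictures are saved under pics/ and viewed, at most 10 in all, crops included, and the job is handed in when it is done.

```bash
ls; mkdir -p pics; cat > h.py <<'E'
import numpy as np,cv2
from station import env,cams
def cam(n):
    o=env.get_obs(); c=cams.read_camera(n); c['obs']=o
    if 'mount' in c:
        w,x,y,z=o['eef_rot']
        from scipy.spatial.transform import Rotation as R
        T=np.eye(4);T[:3,:3]=R.from_quat([x,y,z,w]).as_matrix();T[:3,3]=o['tool_pos']
        c['extrinsics']=np.linalg.inv(T@np.array(c['mount']))
    return c
def K(c): return np.array([[c['fx'],0,c['cx']],[0,c['fy'],c['cy']],[0,0,1.]])
def proj(c,P):
    E=np.array(c['extrinsics']);P=np.atleast_2d(P)
    q=P@E[:3,:3].T+E[:3,3]; x=q[:,0]/-q[:,2];y=-q[:,1]/-q[:,2];f=1+c['k1']*(x*x+y*y)
    return np.c_[c['cx']+c['fx']*x*f,c['cy']+c['fy']*y*f]
def unproj(c,px,z):
    u=cv2.undistortPoints(np.array([[px]],float),K(c),np.array([c['k1'],0,0,0.]))[0,0]
    E=np.array(c['extrinsics']);d=E[:3,:3].T@np.array([u[0],-u[1],-1]);o=-E[:3,:3].T@E[:3,3]
    return o+d*(z-o[2])/d[2]
def find(c,name,q,z):
    r=cams.pinpoint(q,name)
    out=[]
    for d in r[:3]:
        px=np.array(d['position'])*[560,420]
        out.append((round(d['conf'],2),px.round(0).tolist(),unproj(c,px,z).round(4).tolist()))
    return out
E
cat > a.py <<'E'
from h import *
for n in ['top','scene']:
    c=cam(n); cv2.imwrite(f'pics/{n}0.png',cv2.resize(c['image'][:,:,::-1],(784,588)))
    print(n,(-np.array(c['extrinsics'])[:3,:3].T@np.array(c['extrinsics'])[:3,3]).round(2))
    for q,z in [('stand',0),('bed',.043),('knob_grip',.136),('carving',.054),('blank',0),('blank_center',.022),('tray',0),('boat',.005),('rotary_tool',0),('cork_block',0),('brush_can',0),('glue',0)]:
        print(q,find(c,n,q,z))
E
python3 a.py
```

```text
pics
top [ 0.33 -0.09  1.34]
stand [(0.96, [242.0, 205.0], [0.6085, 0.0096, 0.0])]
bed [(0.6, [245.0, 230.0], [0.5235, -0.004, 0.043])]
knob_grip [(0.62, [238.0, 198.0], [0.5991, 0.0116, 0.136])]
carving [(0.88, [242.0, 223.0], [0.5426, 0.0053, 0.054]), (0.72, [172.0, 310.0], [0.2951, 0.1905, 0.054]), (0.7, [304.0, 232.0], [0.5201, -0.1743, 0.054])]
blank [(0.96, [357.0, 244.0], [0.4948, -0.3368, 0.0]), (0.44, [132.0, 234.0], [0.5138, 0.3352, 0.0])]
blank_center [(0.87, [363.0, 250.0], [0.4759, -0.3478, 0.022])]
tray [(0.96, [132.0, 235.0], [0.5102, 0.3341, 0.0])]
boat [(0.77, [126.0, 213.0], [0.5745, 0.3556, 0.005])]
rotary_tool [(0.66, [220.0, 271.0], [0.4088, 0.0683, 0.0])]
cork_block [(0.86, [286.0, 282.0], [0.3799, -0.1257, 0.0])]
brush_can [(0.72, [169.0, 154.0], [0.7636, 0.2395, 0.0]), (0.25, [360.0, 248.0], [0.4845, -0.3447, 0.0])]
glue [(0.63, [324.0, 170.0], [0.7217, -0.2386, 0.0])]
scene [1.1  0.25 1.19]
stand [(0.78, [295.0, 264.0], [0.606, 0.0073, 0.0])]
bed [(0.88, [311.0, 230.0], [0.5163, 0.0025, 0.043]), (0.2, [351.0, 221.0], [0.4337, 0.0821, 0.043])]
knob_grip [(0.7, [299.0, 239.0], [0.6012, 0.0116, 0.136]), (0.35, [401.0, 358.0], [0.7359, 0.3428, 0.136])]
carving [(0.67, [255.0, 203.0], [0.5285, -0.167, 0.054]), (0.59, [305.0, 233.0], [0.5377, -0.0035, 0.054]), (0.56, [411.0, 202.0], [0.3013, 0.1978, 0.054])]
blank [(0.87, [216.0, 171.0], [0.4676, -0.3444, 0.0]), (0.41, [293.0, 262.0], [0.6033, 0.0008, 0.0])]
blank_center [(0.57, [215.0, 170.0], [0.4767, -0.3395, 0.022])]
tray [(0.72, [425.0, 296.0], [0.5113, 0.3412, 0.0])]
boat [(0.61, [418.0, 317.0], [0.5735, 0.347, 0.005])]
rotary_tool []
cork_block [(0.69, [294.0, 184.0], [0.3855, -0.1233, 0.0]), (0.59, [312.0, 233.0], [0.5001, 0.0006, 0.0]), (0.23, [217.0, 174.0], [0.4733, -0.3385, 0.0])]
brush_can [(0.69, [348.0, 362.0], [0.7624, 0.2467, 0.0])]
glue [(0.78, [197.0, 255.0], [0.7204, -0.2308, 0.0])]
```

View pics/top0.png

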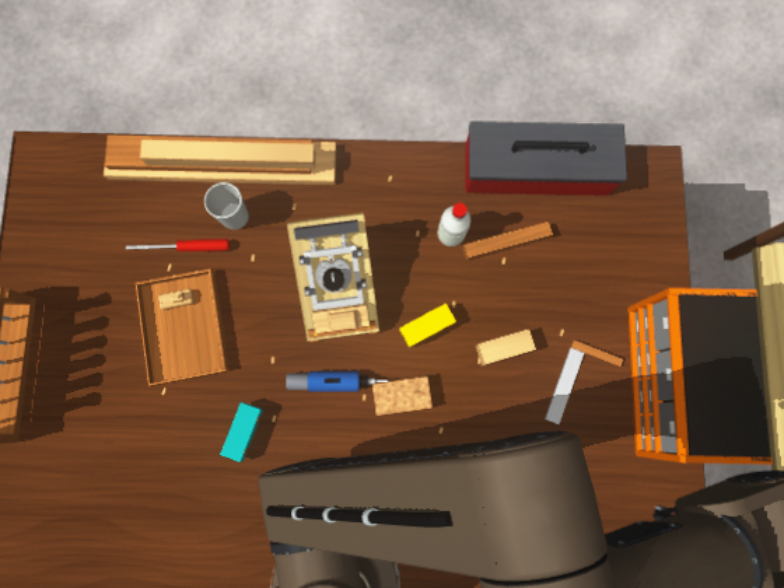

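View pics/scene0.png

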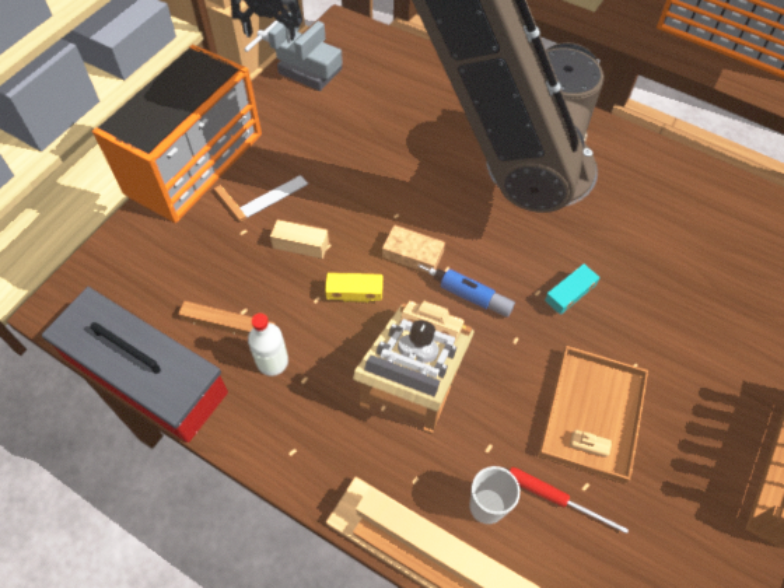

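```bash
python3 - <<'E'
from h import *
from scipy.spatial.transform import Rotation as R
c=cam('wrist');o=c['obs'];w,x,y,z=o['eef_rot']
print(o['time'],R.from_quat([x,y,z,w]).as_matrix().round(3));print(np.array(c['mount']).round(3),c['fx'],c['k1'])
c=cam('top');im=c['image'];cv2.imwrite('pics/crop.png',cv2.resize(im[140:290,80:400,::-1],(800,375),interpolation=cv2.INTER_CUBIC))
E
```

```text
1.3 [[ 0.947  0.321  0.   ]
 [ 0.321 -0.947 -0.   ]
 [ 0.     0.    -1.   ]]
[[-0.     0.946  0.323  0.083]
 [ 1.     0.    -0.     0.001]
 [-0.     0.323 -0.946 -0.142]
 [ 0.     0.     0.     1.   ]] 338.23095699050253 -0.057010866791653916
```

```bash
python3 -m jog '[[1,[20,38,20],0],[1,[25,40,10],0],[1,[25,40,10],0],[1,[25,40,10],0],[1,[25,40,10],0],[1,[25,40,10],0],[1,[25,40,10],0],[1,[25,40,10],0],[1,[25,40,10],0],[1,[25,40,0],0],[1,[25,40,0],0],[1,[25,40,0],0]]'
```

```text
time: 2.4
tool_pos: [0.458, -0.174, 0.3185]
eef_rot: [0.0, 0.987, 0.163, 0.0]
ft_force: [-0.5, -0.9, -0.1]
finger_gap: 0.996
finger_force: 0.0
```

```bash
python3 -m jog '[[1,[8,35,4],-0.12],[1,[8,35,4],-0.12],[1,[8,35,4],-0.12],[1,[8,35,0],-0.12],[1,[8,35,0],-0.12],[1,[0,0,0],0]]'
cat > b.py <<'E'
from h import *
import sys
c=cam('wrist');cv2.imwrite(f'pics/{sys.argv[1]}.png',cv2.resize(c['image'][:,:,::-1],(784,588)))
np.save('c.npy',c,allow_pickle=True)
print(c['obs']['time'],c['obs']['tool_pos'])
for q,z in [('stand',0),('bed',.043),('knob_grip',.136),('carving',.054)]: print(q,find(c,'wrist',q,z))
E
python3 b.py w1
```

```text
time: 2.9
tool_pos: [0.4961, -0.006, 0.3296]
eef_rot: [-0.001, 0.992, -0.124, 0.0]
ft_force: [0.5, -0.4, -0.4]
finger_gap: 1.001
finger_force: 0.0
2.9 [ 0.49606993 -0.00603315  0.32962212]
stand [(0.67, [249.0, 84.0], [0.6013, 0.0093, 0.0])]
bed [(0.58, [37.0, 8.0], [0.7471, 0.2232, 0.043])]
knob_grip [(0.61, [235.0, 90.0], [0.5924, 0.0126, 0.136]), (0.56, [38.0, 7.0], [0.7102, 0.1671, 0.136])]
carving [(0.87, [265.0, 137.0], [0.5345, 0.0029, 0.054]), (0.6, [179.0, 320.0], [0.3076, 0.1958, 0.054]), (0.57, [408.0, 113.0], [0.5208, -0.1718, 0.054])]
```

View pics/w1.png

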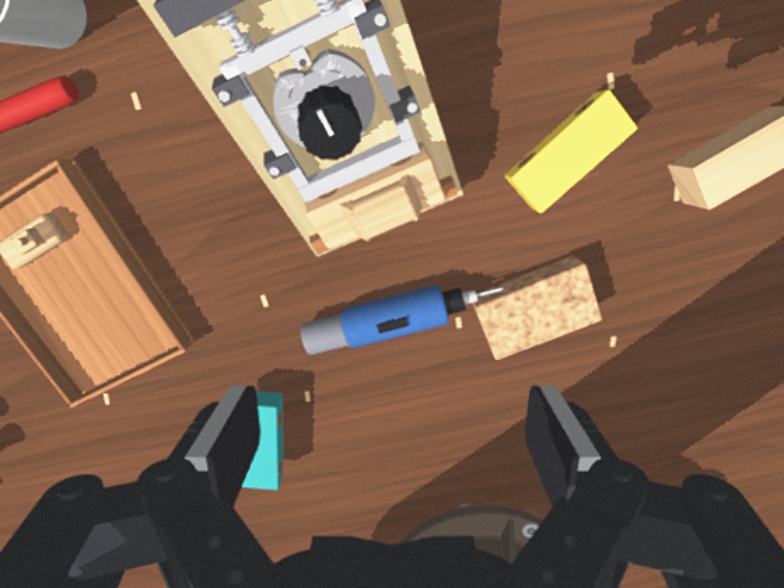

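View pics/crop.png

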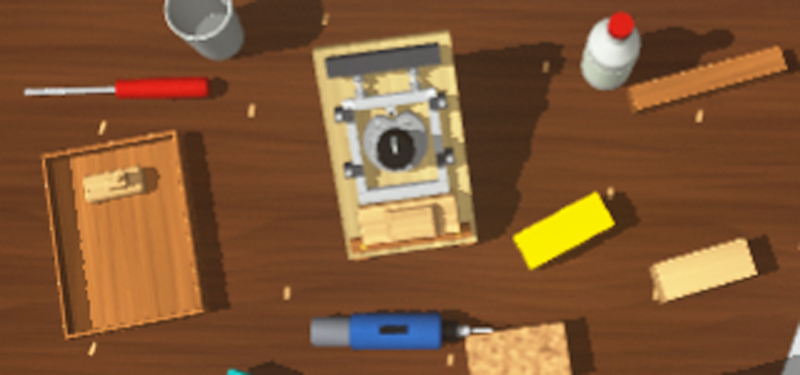

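```bash
python3 - <<'E'
from h import *
c=np.load('c.npy',allow_pickle=True).item()
u=lambda p,z:unproj(c,np.array(p)/1.4,z)
for z in(.03,.04,.05):
    a=u((319,254),z);b=u((462,194),z);d=a-b;print(z,a.round(4),b.round(4),np.linalg.norm(d).round(4),np.arctan2(-d[0],d[1]).round(3))
print('knobtop',u((331,122),.149),'cabin', [u(p,.043+.011+.038).round(4) for p in((373,208),)])
# model overlay
im=cv2.resize(c['image'][:,:,::-1],(1568,1176))
def W(o,yaw,P):
    P=np.atleast_2d(P).astype(float);s,k=.5,np.sqrt(.75)
    h=P[:,0]*k-P[:,2]*s;z=P[:,0]*s+P[:,2]*k
    return np.c_[o[0]+h*np.cos(yaw)-P[:,1]*np.sin(yaw),o[1]+h*np.sin(yaw)+P[:,1]*np.cos(yaw),.043+z]
yaw=.12; kt=u((331,122),.149)
h=.112*.866-.058*.5
o=[kt[0]-h*np.cos(yaw),kt[1]-h*np.sin(yaw)];print(o)
def box(x0,x1,y0,y1,z,col):
    q=proj(c,W(o,yaw,[[x0,y0,z],[x1,y0,z],[x1,y1,z],[x0,y1,z]]))*2.8
    cv2.polylines(im,[q.astype(int)],True,col,1)
box(-.016,0,-.07,.07,.01,(0,0,255));box(0,.044,-.055,.055,.03,(0,255,0));box(.004,.04,-.0275,.0275,.044,(255,0,0));box(.044,.06,-.051,.051,.014,(255,0,255))
t=np.linspace(0,6.28,40);q=proj(c,W(o,yaw,np.c_[.112+.02*np.cos(t),.02*np.sin(t),.058+0*t]))*2.8
cv2.polylines(im,[q.astype(int)],True,(0,255,255),1)
cv2.imwrite('pics/ov.png',im[0:600,300:1000])
E
```

```text
0.03 [0.4873 0.0681 0.03  ] [ 0.5094 -0.0765  0.03  ] 0.1463 0.152
0.04 [0.4893 0.066  0.04  ] [ 0.5109 -0.0754  0.04  ] 0.143 0.152
0.05 [0.4914 0.0638 0.05  ] [ 0.5125 -0.0743  0.05  ] 0.1397 0.152
knobtop [0.5936901  0.00931451 0.149     ] cabin [array([0.5255, 0.0017, 0.092 ])]
[np.float64(0.5261870581502931), np.float64(0.0011750374318757525)]
```

View pics/ov.png

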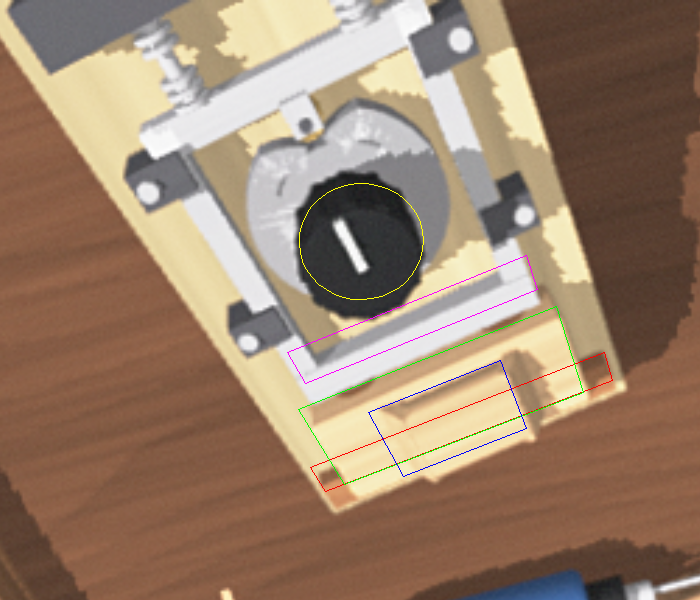

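```bash
cat >> h.py <<'E'
def W(o,yaw,P):
    P=np.atleast_2d(P).astype(float);s,k=.5,np.sqrt(.75)
    h=P[:,0]*k-P[:,2]*s;z=P[:,0]*s+P[:,2]*k
    return np.c_[o[0]+h*np.cos(yaw)-P[:,1]*np.sin(yaw),o[1]+h*np.sin(yaw)+P[:,1]*np.cos(yaw),.043+z]
E
python3 - <<'E'
from h import *
from scipy.optimize import least_squares
c=np.load('c.npy',allow_pickle=True).item()
M=np.array([[.044,-.051,.014],[.044,.051,.014],[-.016,.07,.01],[-.016,-.07,.01],[.112,0,.058]])
A=(np.array([[540,300],[315,400],[335,500],[621,388],[362,258]])+[300,0])/2.8
f=lambda p:(proj(c,W(p[:2],p[2],M))-A).ravel()
r=least_squares(f,[.526,0,.13]);o,yaw=r.x[:2],r.x[2];print(r.x.round(4),r.fun.round(1))
im=cv2.resize(c['image'][:,:,::-1],(1568,1176),interpolation=cv2.INTER_CUBIC)
def box(x0,x1,y0,y1,z,col):
    q=proj(c,W(o,yaw,[[x0,y0,z],[x1,y0,z],[x1,y1,z],[x0,y1,z]]))*2.8
    cv2.polylines(im,[q.astype(int)],True,col,1)
box(-.016,0,-.07,.07,.01,(0,0,255));box(0,.044,-.055,.055,.03,(0,255,0));box(.004,.04,-.0275,.0275,.044,(255,0,0));box(.044,.06,-.051,.051,.014,(255,0,255))
t=np.linspace(0,6.28,40);q=proj(c,W(o,yaw,np.c_[.112+.02*np.cos(t),.02*np.sin(t),.058+0*t]))*2.8
cv2.polylines(im,[q.astype(int)],True,(0,255,255),1)
print('knob',W(o,yaw,[.112,0,.043]).round(4),'cabin',W(o,yaw,[.022,0,.037]).round(4), 'stand0 est')
cv2.imwrite('pics/ov2.png',im[100:560,500:1000])
for n,T in (('top',(242,205)),):pass
E
```

```text
[ 5.214e-01 -5.000e-04  1.482e-01] [ 0.4 -0.6 -1.  -0.9 -0.   1.3 -1.1 -0.7  1.3  0.7]
knob [[0.596  0.0107 0.1362]] cabin [[ 5.219e-01 -4.000e-04  8.600e-02]] stand0 est
```

View pics/ov2.png

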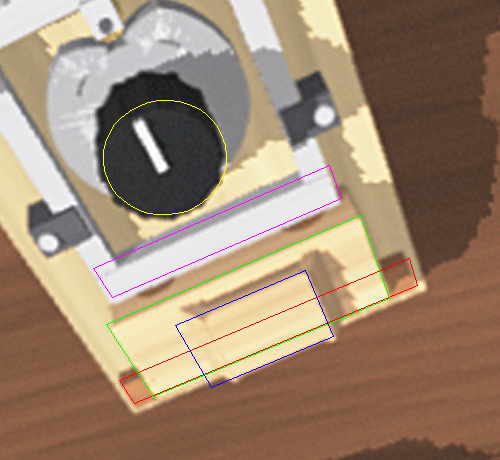

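```bash
python3 -m jog '[[1,[33,5,0],-0.05],[1,[33,5,-25],0],[1,[33,6,-35],0],[1,[0,0,-40],0],[1,[0,0,-40],0],[1,[0,0,-30],0],[1,[0,0,-20],0],[1,[0,0,-10],0],[1,[0,0,0],0]]'
```

```text
time: 3.9
tool_pos: [0.5891, 0.0037, 0.1325]
eef_rot: [0.0, 0.989, -0.146, -0.002]
ft_force: [0.2, -1.5, 0.7]
finger_gap: 1.001
finger_force: 0.0
```

```bash
python3 -m jog '[[1,[6,7,-4],0],[1,[0,0,-4],0],[0,[0,0,0],0],[0,[0,0,0],0],[0,[0,0,0],0],[0,[0,0,0],0],[0,[0,0,0],0],[0,[0,0,0],0]]'
```

```text
time: 4.57
tool_pos: [0.5963, 0.0125, 0.1278]
eef_rot: [-0.001, 0.989, -0.145, 0.001]
ft_force: [-2.3, 4.9, 9.8]
finger_gap: 0.475
finger_force: 59.0
```

```bash
python3 -m jog '[[0,[0,0,0],0.09],[0,[0,0,0],0.09],[0,[0,0,0],0.09],[0,[0,0,0],0.09],[0,[0,0,0],0.09],[0,[0,0,0],0.09],[0,[0,0,0],0.09],[0,[0,0,0],0.09],[0,[0,0,0],0.09],[0,[0,0,0],0.09],[0,[0,0,0],0.05],[0,[0,0,0],0]]'
python3 - <<'E'
from h import *
c=cam('scene');im=c['image'][190:290,240:350,::-1]
c2=cam('top');im2=c2['image'][150:250,190:300,::-1]
cv2.imwrite('pics/s2.png',np.hstack([cv2.resize(i,(396,360),interpolation=cv2.INTER_CUBIC) for i in(im,im2)]))
E
```

```text
time: 5.57
tool_pos: [0.5957, 0.0147, 0.1293]
eef_rot: [-0.001, 0.946, 0.325, 0.002]
ft_force: [-11.2, 23.6, 25.5]
finger_gap: 0.445
finger_force: 127.5
```

View pics/s2.png

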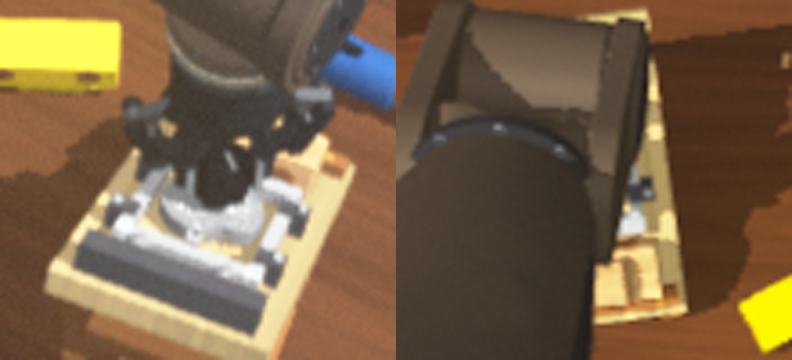

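```bash
python3 -m jog '[[1,[0,0,0],0],[1,[0,0,0],0],[1,[0,0,20],0],[1,[0,0,35],0],[1,[-10,0,35],-0.11],[1,[-20,0,35],-0.11],[1,[-30,-5,30],-0.11],[1,[-25,-5,10],-0.11],[1,[0,-5,0],-0.08],[1,[0,0,0],0]]'
python3 b.py w3
```

```text
time: 6.5
tool_pos: [0.511, -0.0038, 0.2922]
eef_rot: [0.001, 0.998, 0.067, 0.001]
ft_force: [-0.2, 0.3, 0.1]
finger_gap: 0.996
finger_force: 0.0
6.5 [ 0.51101711 -0.00380582  0.29218312]
stand [(0.64, [276.0, 87.0], [0.6032, 0.0126, 0.0])]
bed []
knob_grip [(0.96, [272.0, 95.0], [0.5934, 0.0127, 0.136])]
carving [(0.9, [423.0, 178.0], [0.5262, -0.1707, 0.054]), (0.89, [110.0, 301.0], [0.3081, 0.1964, 0.054]), (0.62, [278.0, 146.0], [0.5406, 0.0012, 0.054])]
```

View pics/w3.png

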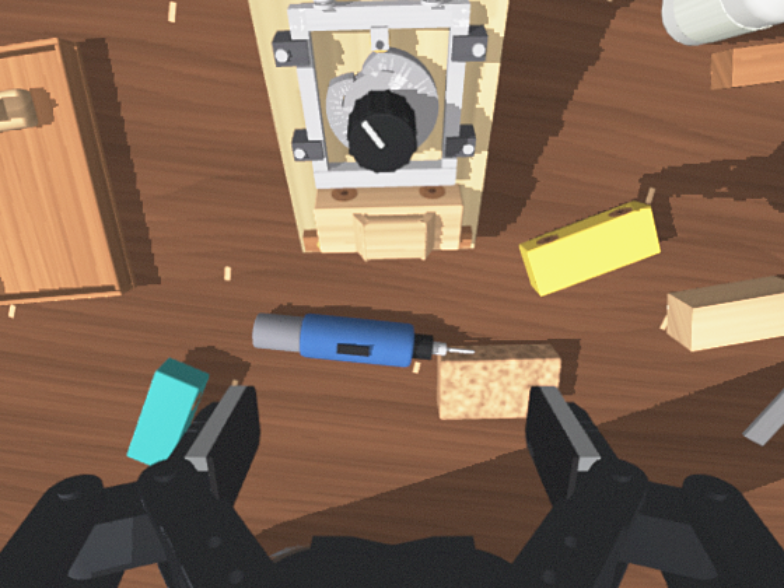

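```bash
python3 - <<'E'
from h import *
c=np.load('c.npy',allow_pickle=True).item()
o,yaw=[.5214,-.0005],.148
print('cabin roof obs',unproj(c,[396/1.4,238/1.4],.092),'model',W(o,yaw,[.022,0,.044]))
for y in(-.055,.055):print('car end model px',proj(c,W(o,yaw,[.022,y,.03]))*1.4)
print('knob top px',proj(c,W(o,yaw,[.112,0,.058]))*1.4)
print('roof px',proj(c,W(o,yaw,[[.004,.0275,.044],[.04,.0275,.044],[.04,-.0275,.044],[.004,-.0275,.044]]))*1.4)
E
```

```text
cabin roof obs [ 0.52176494 -0.00644367  0.092     ] model [[ 0.51848478 -0.00093463  0.09210512]]
car end model px [[460.57062778 227.91389615]]
car end model px [[315.4235667  229.97344352]]
knob top px [[385.26515484 142.3413665 ]]
roof px [[352.50056311 259.35317167]
 [348.76988025 223.13315002]
 [426.32926468 222.02753534]
 [424.34484009 258.35190219]]
```

```bash
python3 -m jog '[[0.76,[6,-1,-30],0.014],[0.76,[6,-1,-40],0],[0.76,[0,0,-40],0],[0.76,[0,0,-40],0],[0.76,[0,0,-25],0],[0.76,[0,0,-15],0],[0.76,[0,0,-6],0],[0.76,[0,0,0],0]]'
```

```text
time: 7.42
tool_pos: [0.5233, -0.0049, 0.093]
eef_rot: [-0.0, 0.997, 0.077, -0.002]
ft_force: [-0.1, -0.0, 0.0]
finger_gap: 0.761
finger_force: 0.0
```

```bash
python3 -m jog '[[0.76,[-1,-1,-4],0],[0.76,[0,0,-4],0],[0.76,[0,0,-3],0],[0.76,[0,0,0],0]]'
```

```text
time: 7.75
tool_pos: [0.5227, -0.0061, 0.0838]
eef_rot: [0.0, 0.997, 0.076, 0.0]
ft_force: [-0.4, -0.4, 0.7]
finger_gap: 0.762
finger_force: 0.0
```

```bash
python3 -m jog '[[0.76,[0,0,-2],0],[0.76,[0,0,-2],0],[0.76,[0,0,0],0]]'
```

```text
time: 8.0
tool_pos: [0.5226, -0.006, 0.0795]
eef_rot: [0.0, 0.997, 0.076, -0.0]
ft_force: [-0.7, -0.3, -0.3]
finger_gap: 0.756
finger_force: 0.0
```

```bash
python3 -m jog '[[0.76,[0,0,-2],0],[0.76,[0,0,0],0]]'
```

```text
time: 8.17
tool_pos: [0.5225, -0.0061, 0.0774]
eef_rot: [0.0, 0.997, 0.076, -0.0]
ft_force: [1.0, -0.3, 0.3]
finger_gap: 0.761
finger_force: 0.0
```

Close here.

```bash
python3 -m jog '[[0,[0,0,0],0],[0,[0,0,0],0],[0,[0,0,0],0],[0,[0,0,0],0],[0,[0,0,0],0]]'
```

```text
time: 8.58
tool_pos: [0.5218, -0.0047, 0.0794]
eef_rot: [-0.001, 0.997, 0.076, -0.0]
ft_force: [-9.3, 10.8, 27.4]
finger_gap: 0.569
finger_force: 78.0
```

```bash
python3 -m jog '[[0,[0,0,2],0],[0,[0,0,3],0],[0,[0,0,5],0],[0,[0,0,5],0],[0,[0,0,0],0]]'
```

```text
time: 9.0
tool_pos: [0.5227, -0.0062, 0.0934]
eef_rot: [0.0, 0.997, 0.076, 0.0]
ft_force: [-0.6, -0.2, -0.8]
finger_gap: 0.566
finger_force: 78.0
```

```bash
python3 -m jog '[[0,[0,0,25],0],[0,[0,0,35],0],[0,[-7,20,30],0],[0,[-9,36,5],0],[0,[-9,36,0],0],[0,[-9,36,0],0],[0,[-9,36,0],0],[0,[-9,36,0],0],[0,[-9,36,-10],0],[0,[-9,36,-20],0],[0,[0,36,-20],0],[0,[0,20,-20],0]]'
python3 - <<'E'
from h import *
o=cam('wrist');c=cam('scene')
i=c['image'][210:360,340:500,::-1];j=o['image'][:,:,::-1]
cv2.imwrite('pics/s4.png',np.hstack([cv2.resize(i,(400,375),interpolation=cv2.INTER_CUBIC),cv2.resize(j,(400,375))]))
E
```

```text
time: 10.0
tool_pos: [0.4522, 0.3247, 0.1173]
eef_rot: [-0.0, 0.997, 0.077, 0.001]
ft_force: [-0.2, -0.8, -0.6]
finger_gap: 0.565
finger_force: 79.5
```

View pics/s4.png

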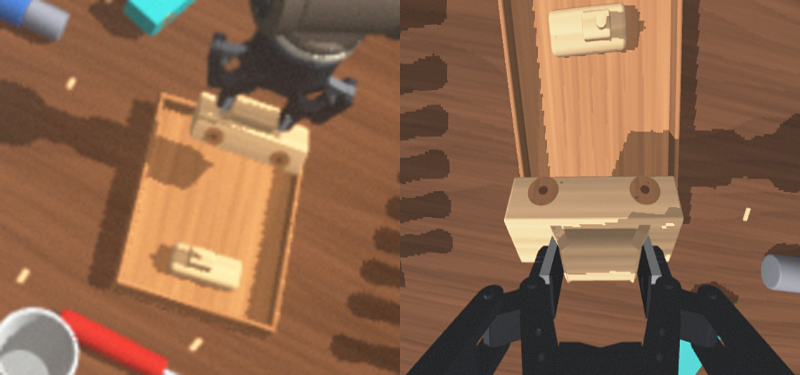

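```bash
python3 - <<'E'
from h import *
c=cam('scene')
for n,p,z in [('carL',(193,135),.103),('carR',(307,172),.103),('t near L',(162,95),.028),('t far R',(275,330),.028),('t far L',(118,282),.028)]:
    print(n,unproj(c,np.array(p)/2.5+[340,210],z).round(4))
E
```

```text
carL [0.4939 0.2849 0.103 ]
carR [0.4726 0.397  0.103 ]
t near L [0.4256 0.2402 0.028 ]
t far R [0.6024 0.4391 0.028 ]
t far L [0.6369 0.2863 0.028 ]
```

```bash
python3 -m jog '[[0,[2,-4,-15],0.035],[0,[2,-3,-20],0.035],[0,[0,0,-15],0],[0,[0,0,-10],0],[0,[0,0,-5],0],[0,[0,0,-3],0],[0,[0,0,0],0]]'
```

```text
time: 10.73
tool_pos: [0.457, 0.3143, 0.0501]
eef_rot: [0.0, 0.994, 0.111, 0.0]
ft_force: [-0.4, 0.8, 0.2]
finger_gap: 0.561
finger_force: 79.5
```

```bash
python3 -m jog '[[0,[0,0,-3],0],[0,[0,0,-2],0],[0,[0,0,-2],0],[0,[0,0,0],0]]'
```

```text
time: 11.07
tool_pos: [0.4567, 0.3146, 0.0428]
eef_rot: [0.0, 0.994, 0.111, 0.0]
ft_force: [-0.1, -1.1, -0.1]
finger_gap: 0.567
finger_force: 79.5
```

```bash
python3 -m jog '[[0,[0,0,-2],0],[0,[0,0,-2],0],[0,[0,0,0],0]]'
```

```text
time: 11.32
tool_pos: [0.4574, 0.3148, 0.041]
eef_rot: [-0.0, 0.994, 0.111, 0.001]
ft_force: [-5.3, -3.8, 26.7]
finger_gap: 0.57
finger_force: 83.5
```

```bash
python3 -m jog '[[0,[4,1,0],0],[0,[4,1,0],0],[0,[4,1,-1],0],[0,[4,1,-1],0],[0,[4,1,-2],0],[0,[2,0,-2],0],[0,[0,0,0],0]]'
```

```text
time: 11.9
tool_pos: [0.4801, 0.3201, 0.0345]
eef_rot: [-0.001, 0.994, 0.111, 0.002]
ft_force: [0.6, -1.3, 17.7]
finger_gap: 0.569
finger_force: 73.6
```

```bash
python3 -m jog '[[0.62,[0,0,1],0],[0.7,[0,0,1],0],[0.8,[0,0,0],0],[1,[0,0,0],0],[1,[0,0,25],0],[1,[0,0,35],0],[1,[0,0,41],0],[1,[-20,0,41],0],[1,[-20,-10,30],0],[1,[0,-10,0],0],[1,[0,0,0],0]]'
python3 - <<'E'
from h import *
o=cam('wrist');c=cam('scene')
i=c['image'][210:360,340:500,::-1];j=o['image'][:,:,::-1]
k=c['image'][130:230,170:270,::-1]
cv2.imwrite('pics/s5.png',np.hstack([cv2.resize(i,(400,375),interpolation=cv2.INTER_CUBIC),cv2.resize(j,(400,375))]))
cv2.imwrite('pics/b5.png',cv2.resize(k,(600,600),interpolation=cv2.INTER_CUBIC))
np.save('c5.npy',c,allow_pickle=True)
print(find(o,'wrist','carving',.005),find(c,'scene','carving',.005))
E
```

```text
time: 12.82
tool_pos: [0.4401, 0.2988, 0.2048]
eef_rot: [-0.0, 0.994, 0.111, 0.001]
ft_force: [0.1, -0.3, -0.7]
finger_gap: 0.998
finger_force: 0.0
[(0.76, [264.0, 139.0], [0.4773, 0.3223, 0.005]), (0.76, [341.0, 334.0], [0.2666, 0.1816, 0.005])] [(0.82, [252.0, 202.0], [0.5067, -0.1925, 0.005]), (0.75, [414.0, 199.0], [0.2531, 0.1992, 0.005]), (0.56, [423.0, 282.0], [0.48, 0.3209, 0.005])]
```

```bash
python3 -m jog '[[1,[0,-20,20],0.1],[1,[3,-41,20],0.115],[1,[3,-41,0],0.115],[1,[3,-41,0],0.115],[1,[3,-41,0],0.115],[1,[3,-41,0],0.115],[1,[3,-41,0],0.115],[1,[3,-41,0],0.115],[1,[3,-41,0],0.115],[1,[3,-41,0],0.115],[1,[3,-41,0],0.115],[1,[3,-41,0],0.115]]' | head -3
python3 -m jog '[[1,[3,-41,-10],0.115],[1,[3,-41,-10],0.115],[1,[0,-41,-10],0.115],[1,[0,-25,0],0],[1,[0,0,0],0]]'
cat > blk.py <<'E'
from h import *
import sys
name=sys.argv[1]
c=cam('wrist');im=c['image'];np.save('cb.npy',c,allow_pickle=True)
cv2.imwrite(f'pics/{name}.png',im[:,:,::-1])
print(c['obs']['time'],c['obs']['tool_pos'],c['obs']['eef_rot'].round(3) if hasattr(c['obs']['eef_rot'],'round') else c['obs']['eef_rot'])
print(find(c,'wrist','blank_center',.022),find(c,'wrist','blank',0))
r=cams.look_for('blank','wrist');print(r[:2])
l,t,rr,b=(np.array(r[0]['rect'])*[560,420,560,420]).astype(int)
hsv=cv2.cvtColor(im,cv2.COLOR_RGB2HSV)
sub=hsv[t:b,l:rr];print('hsv centre',hsv[(t+b)//2,(l+rr)//2])
E
python3 blk.py b1
```

```text
time: 14.02
tool_pos: [0.4721, -0.135, 0.2403]
eef_rot: [-0.001, 0.733, 0.68, -0.0]
time: 14.43
tool_pos: [0.4779, -0.283, 0.2095]
eef_rot: [-0.001, 0.61, 0.793, -0.0]
ft_force: [-0.5, 0.9, -0.3]
finger_gap: 1.001
finger_force: 0.0
14.4333 [ 0.47788978 -0.28304949  0.20954389] [-0.001  0.61   0.793 -0.   ]
[(0.61, [270.0, 234.0], [0.4823, -0.3411, 0.022])] [(0.82, [269.0, 224.0], [0.4792, -0.3389, 0.0])]
[{'rect': [0.4377, 0.4312, 0.5259, 0.6883], 'conf': 0.8}]
hsv centre [ 23  60 246]
```

```bash
cat > fit.py <<'E'
from h import *
from scipy.optimize import minimize
import itertools
c=np.load('cb.npy',allow_pickle=True).item();im=c['image']
hsv=cv2.cvtColor(im,cv2.COLOR_RGB2HSV)
m=((hsv[:,:,0]>15)&(hsv[:,:,0]<32)&(hsv[:,:,2]>120)&(hsv[:,:,1]<140)).astype(np.uint8)
m=cv2.morphologyEx(m,cv2.MORPH_OPEN,np.ones((3,3)))
n,lab,st,ce=cv2.connectedComponentsWithStats(m)
k=lab[234,270];print(n,k,st[k])
m=(lab==k).astype(np.uint8)
def hull(p):
    B=np.array(list(itertools.product((-.022,.022),(-.055,.055),(0,.044))))
    C,S=np.cos(p[2]),np.sin(p[2]);P=np.c_[p[0]+B[:,0]*C-B[:,1]*S,p[1]+B[:,0]*S+B[:,1]*C,B[:,2]]
    return cv2.convexHull(proj(c,P).astype(np.float32))
def cost(p):
    p=[p[0]/1000,p[1]/1000,p[2]/100]
    g=np.zeros((1680,2240),np.uint8);cv2.fillConvexPoly(g,(hull(p)*4).astype(int),1);g=cv2.resize(g*255,(560,420),interpolation=cv2.INTER_AREA)/255.
    return np.abs(g-m).sum()
best=min((minimize(cost,[480,-341,y],method='Nelder-Mead',options=dict(initial_simplex=np.array([[480,-341,y],[488,-341,y],[480,-333,y],[480,-341,y+8]]))) for y in(10,24,35)),key=lambda r:r.fun)
print(best.x,best.fun,m.sum())
E
python3 fit.py
```

```text
22 11 [ 243  179   49  112 4681]
[ 481.92400276 -343.40471132   31.2635194 ] 277.38039215686274 4681
```

```bash
python3 -m jog '[[1,[6,-30,0],0.03],[1,[6,-30,-10],0.024],[1,[1,-26,-30],0],[1,[0,0,-40],0],[1,[0,0,-40],0],[1,[0,0,-30],0],[1,[0,0,-15],0],[1,[0,0,-8],0],[1,[0,0,0],0]]'
```

```text
time: 15.38
tool_pos: [0.491, -0.3632, 0.0377]
eef_rot: [-0.001, 0.586, 0.81, 0.0]
ft_force: [0.1, -0.4, 0.5]
finger_gap: 1.003
finger_force: 0.0
```

```bash
python3 -m jog '[[1,[0,-6,-6],0],[1,[0,0,-6],0],[1,[0,0,0],0],[0,[0,0,0],0],[0,[0,0,0],0],[0,[0,0,0],0],[0,[0,0,0],0],[0,[0,0,0],0],[0,[0,0,0],0]]'
```

```text
time: 16.13
tool_pos: [0.4912, -0.3708, 0.0278]
eef_rot: [0.001, 0.587, 0.81, -0.0]
ft_force: [-0.7, 0.0, 5.0]
finger_gap: 0.5
finger_force: 62.0
```

```bash
python3 -m jog '[[0,[0,0,10],0],[0,[0,0,35],0],[0,[0,0,41],0],[0,[5,20,41],0],[0,[6,38,41],-0.04],[0,[6,38,10],-0.04],[0,[6,38,0],-0.04],[0,[6,38,0],-0.05],[0,[6,38,0],0],[0,[6,38,0],0],[0,[6,38,0],0],[0,[6,38,0],0]]'
python3 -m jog '[[0,[0,25,0],0],[0,[0,0,0],0]]'
```

```text
time: 17.13
tool_pos: [0.5417, -0.0564, 0.1914]
eef_rot: [0.0, 0.654, 0.757, 0.0]
ft_force: [0.5, 0.4, -1.5]
finger_gap: 0.5
finger_force: 61.6
time: 17.3
tool_pos: [0.5415, -0.0292, 0.1913]
eef_rot: [-0.0, 0.652, 0.758, 0.0]
ft_force: [-0.4, -1.4, -0.9]
finger_gap: 0.5
finger_force: 61.6
```

```bash
python3 -m jog '[[0,[-3,-2,-20],0],[0,[0,0,-25],0],[0,[0,0,-20],0],[0,[0,0,-10],0],[0,[0,0,-4],0],[0,[0,0,-2],0],[0,[0,0,0],0]]'
```

```text
time: 17.88
tool_pos: [0.5392, -0.0356, 0.1102]
eef_rot: [0.0, 0.654, 0.757, 0.0]
ft_force: [0.4, -0.1, -1.0]
finger_gap: 0.503
finger_force: 61.6
```

```bash
python3 -m jog '[[0,[0,4,-4],0],[0,[0,0,-4],0],[0,[0,0,-3],0],[0,[0,0,0],0]]'
```

```text
time: 18.22
tool_pos: [0.5388, -0.0312, 0.0983]
eef_rot: [-0.0, 0.653, 0.757, -0.0]
ft_force: [-0.2, 0.1, -1.5]
finger_gap: 0.495
finger_force: 61.6
```

```bash
python3 -m jog '[[0,[0,0,-3],0],[0,[0,0,-2],0],[0,[0,0,-1],0],[0,[0,0,0],0]]'
```

```text
time: 18.55
tool_pos: [0.5389, -0.0313, 0.0924]
eef_rot: [-0.0, 0.654, 0.757, -0.0]
ft_force: [-0.8, 0.3, -1.5]
finger_gap: 0.497
finger_force: 61.6
```

```bash
python3 -m jog '[[0,[0,0,-1],0],[0,[0,0,-1],0],[0,[0,0,0],0]]'
```

```text
time: 18.8
tool_pos: [0.5391, -0.0315, 0.0913]
eef_rot: [0.0, 0.653, 0.757, 0.0]
ft_force: [-2.1, -1.0, 8.4]
finger_gap: 0.497
finger_force: 62.6
```

```bash
python3 -m jog '[[0,[1,0,1],0],[0,[1,0,0.6],0],[0,[1,0.4,0.6],0],[0,[0,0,0],0]]'
```

```text
time: 19.13
tool_pos: [0.5407, -0.0311, 0.0925]
eef_rot: [-0.001, 0.653, 0.757, -0.001]
ft_force: [-5.5, -3.6, 2.2]
finger_gap: 0.497
finger_force: 62.0
```

```bash
python3 -m jog '[[0,[1.5,0.2,0.8],0],[0,[0.5,0,0],0],[0,[0,0,0],0]]'
```

```text
time: 19.38
tool_pos: [0.5417, -0.0309, 0.093]
eef_rot: [-0.002, 0.653, 0.757, -0.002]
ft_force: [-10.3, -5.0, 1.9]
finger_gap: 0.502
finger_force: 62.2
```

```bash
python3 -m jog '[[0.53,[0,0,0],0],[0.55,[0,0,0],0],[0.57,[0,0,0],0],[0.59,[0,0,0],0],[0.61,[0,0,0],0],[0.63,[0,0,0],0]]'
cat > v.py <<'E'
from h import *
import sys
o=cam('wrist');c=cam('scene');t=cam('top')
L=[o['image'][:,:,::-1],c['image'][195:295,235:368,::-1],t['image'][180:255,195:295,::-1]]
cv2.imwrite(f'pics/{sys.argv[1]}.png',np.hstack([cv2.resize(i,(s,300),interpolation=cv2.INTER_CUBIC) for i,s in zip(L,(400,399,0+400))])[:,:1199])
np.save('cv.npy',o,allow_pickle=True);np.save('cs.npy',c,allow_pickle=True)
op,yaw=[.5214,-.0005],.148
for x,z,n in((.022,.022,'flat22'),(.026,.022,'flat26'),(.0149,.03,'tilted')):
    P=W(op,yaw,[x,-.005,z]);print(n,P.round(4),proj(o,P).round(1),proj(c,P).round(1))
for n in('wrist','scene'):print(n,[(d['conf'],(np.array(d['position'])*[560,420]).round(1)) for d in cams.pinpoint('blank_center',n)],[(d['conf'],(np.array(d['rect'])*[560,420,560,420]).round(0)) for d in cams.look_for('blank',n)])
E
python3 v.py v1
```

```text
time: 19.88
tool_pos: [0.5443, -0.0307, 0.0937]
eef_rot: [0.0, 0.654, 0.757, 0.0]
ft_force: [0.7, -0.2, -0.5]
finger_gap: 0.625
finger_force: 0.2
flat22 [[ 0.5301 -0.0043  0.0731]] [[259.5 206.6]] [[306.7 227.2]]
flat26 [[ 0.5335 -0.0037  0.0751]] [[266.1 207.9]] [[306.2 227.9]]
tilted [[ 0.5201 -0.0058  0.0764]] [[238.7 208.8]] [[308.1 223.4]]
wrist [(0.76, array([269. , 209.6]))] [(0.94, array([202.,  82., 324., 337.]))]
scene [(0.73, array([308.3, 224.5]))] [(0.91, array([294., 214., 329., 240.]))]
```

```bash
python3 -m jog '[[0.64,[-2,0,0],0],[0.66,[-2,0,0],0],[0.68,[-2,0,0.5],0],[0.7,[-2,0,1],0],[0.72,[-2,0,1],0],[0.74,[-2,0,1],0],[0.76,[0,0,1],0],[0.78,[0,0,1],0]]'
python3 v.py v2
```

```text
time: 20.9
tool_pos: [0.5319, -0.0307, 0.0994]
eef_rot: [0.0, 0.654, 0.757, 0.0]
ft_force: [-0.5, 0.3, -0.0]
finger_gap: 0.782
finger_force: 0.0
flat22 [[ 0.5301 -0.0043  0.0731]] [[283.4 206.5]] [[306.7 227.2]]
flat26 [[ 0.5335 -0.0037  0.0751]] [[290.1 207.7]] [[306.2 227.9]]
tilted [[ 0.5201 -0.0058  0.0764]] [[263.8 208.5]] [[308.1 223.4]]
wrist [(0.88, array([279.8, 204.5]))] [(0.65, array([214.,  92., 334., 325.]))]
scene [(0.79, array([308. , 226.4]))] [(0.96, array([285., 208., 331., 246.]))]
```

```bash
python3 -m jog '[[0.78,[0,0,15],0],[0.8,[0,0,30],0],[0.9,[0,0,40],0],[1,[0,0,40],-0.1],[1,[0,5,40],-0.115],[1,[0,5,30],-0.115],[1,[0,5,0],-0.115],[1,[-5,5,0],-0.115],[1,[-5,0,0],-0.115],[1,[-5,0,0],-0.115],[1,[-5,0,0],-0.115],[1,[-5,0,0],-0.115]]'
cat > v3.py <<'E'
from h import *
import sys
o=cam('wrist');c=cam('scene')
print(o['obs']['time'],o['obs']['tool_pos'],o['obs']['eef_rot'])
np.save('cv.npy',o,allow_pickle=True)
op,yaw=[.5214,-.0005],.148
im=o['image'][:,:,::-1]
P=lambda x,z:W(op,yaw,[x,-.005,z])
for x,z,n in((.022,.022,'flat22'),(.026,.022,'flat26'),(.0149,.03,'tilted')):print(n,proj(o,P(x,z)).round(1),proj(c,P(x,z)).round(1))
for n in('wrist','scene'):print(n,[(d['conf'],(np.array(d['position'])*[560,420]).round(1)) for d in cams.pinpoint('blank_center',n)])
q=proj(o,W(op,yaw,[.03,0,.03]))[0].astype(int);x0=int(np.clip(q[0]-130,0,300));y0=int(np.clip(q[1]-130,0,160))
A=cv2.resize(im[y0:y0+260,x0:x0+260],(600,600),interpolation=cv2.INTER_CUBIC)
s=cv2.imread('pics/s5.png')[:,:400];s=cv2.resize(s,(200,200))
s2=cv2.resize(cv2.imread('pics/s5.png')[:,400:],(200,187))
s3=cv2.resize(c['image'][195:295,250:350,::-1],(200,200))
B=np.vstack([s,s2,s3,np.zeros((13,200,3),np.uint8)])
cv2.imwrite('pics/v3.png',np.hstack([A,B]))
E
python3 v3.py
```

```text
time: 22.25
tool_pos: [0.5066, -0.0106, 0.2941]
eef_rot: [0.0, 0.941, 0.339, -0.0]
ft_force: [-0.6, 0.2, -0.4]
finger_gap: 0.996
finger_force: 0.0
22.25 [ 0.5066078  -0.01063967  0.29407659] [ 8.69778826e-06  9.40829471e-01  3.38880365e-01 -6.14509284e-05]
flat22 [[288.6 154.1]] [[306.7 227.2]]
flat26 [[290.3 151.6]] [[306.2 227.9]]
tilted [[283.7 162.6]] [[308.1 223.4]]
wrist [(0.68, array([286.8, 156.5])), (0.18, array([317.1,  88.5]))]
scene [(0.78, array([309.3, 226.9]))]
```

View pics/v3.png

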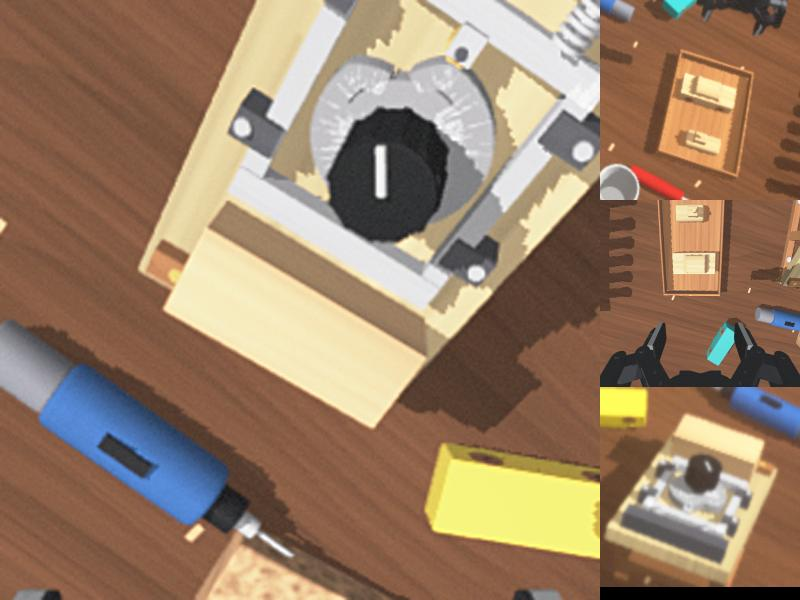

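```bash
python3 - <<'E'
from h import *
from scipy.optimize import least_squares
o=np.load('cv.npy',allow_pickle=True).item();op,yaw=[.5214,-.0005],.148
q=proj(o,W(op,yaw,[.03,0,.03]))[0].astype(int);x0=int(np.clip(q[0]-130,0,300));y0=int(np.clip(q[1]-130,0,160))
A=np.array([[165,310],[375,428],[425,357],[210,232]])*260/600+[x0,y0]
B=np.array([[-.022,.055],[-.022,-.055],[.022,-.055],[.022,.055]])
def f(p):
    x,y,r,t=p;C,S=np.cos(r),np.sin(r)
    # t: extra tilt about bed y (positive raises downhill edge), block centre at x, height so lower edge touches
    b=np.c_[B,np.full(4,.022)];b=np.c_[b[:,0]*np.cos(t)+b[:,2]*np.sin(t),b[:,1],-b[:,0]*np.sin(t)+b[:,2]*np.cos(t)]
    z=.022*np.cos(t)+.022*abs(np.sin(t))
    P=np.c_[x+b[:,0]*C-b[:,1]*S,y+b[:,0]*S+b[:,1]*C,z+b[:,2]]
    return (proj(o,W(op,yaw,P))-A).ravel()
for t in(0,.25,.5):
    r=least_squares(lambda p:f([*p,t]),[.022,0,0]);print(t,r.x.round(4),np.abs(r.fun).max().round(2),(r.fun**2).sum())
M=[[.112,0,.058]];print(((proj(o,W(op,yaw,M))-[x0,y0])*600/260).round())
print('jaw front corners',((proj(o,W(op,yaw,[[.052,.051,.014],[.052,-.051,.014],[-.016,.07,.01]]))-[x0,y0])*600/260).round())
E
```

```text
0 [ 0.024  -0.0046  0.0257] 3.04 34.633501161761245
0.25 [ 0.0216 -0.0043  0.0211] 1.76 10.330755407282652
0.5 [ 0.0175 -0.0043  0.0169] 3.48 32.275740638850564
[[388. 194.]]
jaw front corners [[233. 188.]
 [427. 308.]
 [148. 268.]]
```

```bash
cat > fit2.py <<'E'
from h import *
from scipy.optimize import minimize
import sys
op,yaw=[.5214,-.0005],.148
o=np.load('cv.npy',allow_pickle=True).item();im=o['image']
g=cv2.cvtColor(im,cv2.COLOR_RGB2HSV)
pc=proj(o,W(op,yaw,[.022,-.005,.044]))[0].astype(int)
col=im[pc[1]-3:pc[1]+4,pc[0]-3:pc[0]+4].reshape(-1,3).astype(float).mean(0)
m=(np.abs(im.astype(float)-col).max(2)<28).astype(np.uint8)
n,lab,st,_=cv2.connectedComponentsWithStats(m,connectivity=4);k=lab[pc[1],pc[0]];m=(lab==k).astype(np.uint8);m=cv2.morphologyEx(m,cv2.MORPH_OPEN,np.ones((3,3)));print(pc,col,st[k])
B=np.array([[-.022,.055],[-.022,-.055],[.022,-.055],[.022,.055]])
def cost(p):
    x,y,r,t=p[0]/1e3,p[1]/1e3,p[2]/1e2,p[3]/1e2;C,S=np.cos(r),np.sin(r);c,s=np.cos(t),np.sin(t)
    b=np.c_[B,np.full(4,.022)];b=np.c_[b[:,0]*c+b[:,2]*s,b[:,1],-b[:,0]*s+b[:,2]*c];z=.022*c+.022*abs(s)
    P=np.c_[x+b[:,0]*C-b[:,1]*S,y+b[:,0]*S+b[:,1]*C,z+b[:,2]]
    G=np.zeros((1680,2240),np.uint8);cv2.fillConvexPoly(G,(proj(o,W(op,yaw,P))*4).astype(int),255)
    return np.abs(cv2.resize(G,(560,420),interpolation=cv2.INTER_AREA)/255.-m).sum()
for t in(0,12,24,36):
    f=lambda q:cost([*q,t]);s=np.array([24,-5,1.]);r=minimize(f,s,method='Nelder-Mead',options=dict(initial_simplex=np.array([s,s+[6,0,0],s+[0,6,0],s+[0,0,6]])));print(t/100,r.x.round(2),round(r.fun,1))
E
python3 fit2.py
```

```text
[283 166] [246.46938776 234.42857143 189.73469388] [ 227  118  113   87 4142]
0.0 [24.81 -3.51  2.05] 527.8
0.12 [22.89 -3.56  1.45] 203.7
0.24 [21.79 -3.13  1.34] 149.1
0.36 [19.62 -3.31  4.37] 389.5
```

```bash
python3 -m jog '[[0,[-12,0,-20],-0.11],[0,[-12,0,-20],-0.11],[0,[-10,0,-20],-0.11],[0,[0,0,-20],-0.11],[0,[0,0,-30],-0.1],[0,[0,0,-40],0],[0,[0,0,-40],0],[0,[0,0,-20],0],[0,[0,0,-10],0],[0,[0,0,0],0]]'
```

```text
time: 23.28
tool_pos: [0.4723, -0.0106, 0.0718]
eef_rot: [-0.0, 0.997, 0.08, -0.002]
ft_force: [-1.4, 0.1, 0.4]
finger_gap: -0.001
finger_force: 0.0
```

```bash
python3 -m jog '[[0,[6,1,0],0],[0,[4,0.5,0],0],[0,[2,0.3,0],0],[0,[1,0.1,0],0],[0,[1,0.2,0],0],[0,[1,0.1,0],0],[0,[1,0.2,0],0],[0,[1,0.1,0],0],[0,[1,0.2,0],0],[0,[0,0,0],0]]'
```

```text
time: 24.12
tool_pos: [0.4899, -0.008, 0.0741]
eef_rot: [-0.0, 0.997, 0.079, -0.001]
ft_force: [-6.6, -2.5, 4.7]
finger_gap: -0.001
finger_force: 3.1
```

```bash
python3 -m jog '[[0,[1,0.2,0],0],[0,[1,0.1,0],0],[0,[1,0.2,0],0],[0,[0,0,0],0]]'; python3 v.py v4|tail -1
```

```text
time: 24.45
tool_pos: [0.4902, -0.0077, 0.074]
eef_rot: [-0.0, 0.997, 0.079, -0.004]
ft_force: [-19.6, -8.8, 13.9]
finger_gap: 0.003
finger_force: 10.2
scene [(0.68, array([306.2, 227.3]))] [(0.59, array([284., 209., 329., 242.]))]
```

```bash
python3 -m jog '[[0,[-2,0,0],0],[0,[-3,0,0],0],[0,[-10,0,0],0],[0,[-20,0,20],0],[0,[0,0,40],0.1],[0,[10,0,40],0.11],[0,[10,0,40],0.11],[0,[10,0,40],0.11],[0,[4,0,35],0.1],[0,[0,0,0],0]]'; python3 v3.py; python3 fit2.py
```

```text
time: 25.63
tool_pos: [0.4951, -0.0077, 0.2954]
eef_rot: [0.003, 0.94, 0.34, 0.005]
ft_force: [-0.1, -1.2, -0.8]
finger_gap: 0.0
finger_force: 0.0
25.6333 [ 0.49513823 -0.00766758  0.29542379] [0.00254465 0.94045519 0.33987502 0.0047472 ]
flat22 [[295.9 148.9]] [[306.7 227.2]]
flat26 [[297.7 146.4]] [[306.2 227.9]]
tilted [[291.1 157.5]] [[308.1 223.4]]
wrist [(0.67, array([294.3, 148.2]))]
scene [(0.46, array([293.3, 262.9]))]
[291 160] [246.51020408 234.40816327 189.30612245] [ 235  113  113   87 4219]
0.0 [25.44 -3.79  2.16] 496.1
0.12 [23.34 -3.44  1.94] 173.3
0.24 [21.87 -3.27  1.65] 154.2
0.36 [20.52 -3.61  5.03] 394.5
```

```bash
python3 -m jog '[[0,[7,0,-20],-0.11],[0,[0,0,-30],-0.11],[0,[0,0,-35],-0.11],[0,[0,0,-35],-0.11],[0,[0,0,-35],-0.1],[0,[0,0,-20],0],[0,[0,0,-8],0],[0,[0,0,-3],0],[0,[0,0,0],0]]'
```

```text
time: 26.58
tool_pos: [0.4997, -0.0075, 0.1027]
eef_rot: [-0.0, 0.997, 0.074, -0.001]
ft_force: [-0.4, 0.4, 0.0]
finger_gap: -0.001
finger_force: 0.0
```

```bash
python3 -m jog '[[0,[2,0,-1],0],[0,[0,0,-2],0],[0,[0,0,-1],0],[0,[0,0,0],0]]'; python3 -m jog '[[0,[0,0,-2],0],[0,[0,0,-1],0],[0,[0,0,0],0]]'; python3 -m jog '[[0,[0,0,-2],0],[0,[0,0,-1],0],[0,[0,0,0],0]]'
```

```text
time: 26.92
tool_pos: [0.5021, -0.0075, 0.0996]
eef_rot: [0.0, 0.997, 0.074, 0.0]
ft_force: [0.9, 0.4, 0.5]
finger_gap: 0.002
finger_force: 0.0
time: 27.17
tool_pos: [0.5019, -0.0075, 0.096]
eef_rot: [0.0, 0.997, 0.073, -0.0]
ft_force: [-0.4, -0.8, -0.2]
finger_gap: 0.004
finger_force: 0.0
time: 27.42
tool_pos: [0.5021, -0.0076, 0.0948]
eef_rot: [0.0, 0.997, 0.074, 0.001]
ft_force: [-7.5, 0.2, 26.5]
finger_gap: 0.003
finger_force: 13.9
```

```bash
python3 -m jog '[[0,[0,0,15],0],[0,[-20,-2,0],0],[0,[-20,-1,0],0],[0,[0,0,-20],0],[0,[0,0,-20],0],[0,[0,0,-10],0],[0,[8,1,0],0],[0,[8,1,0],0],[0,[8,1,0],0],[0,[0,0,0],0]]'
```

```text
time: 28.25
tool_pos: [0.4884, -0.0075, 0.0589]
eef_rot: [0.0, 0.997, 0.074, 0.002]
ft_force: [1.0, 0.0, -0.7]
finger_gap: 0.005
finger_force: 0.0
```

```bash
python3 -m jog '[[0,[1,0.1,0.5],0],[0,[1,0.2,1.2],0],[0,[1.2,0.2,1.5],0],[0,[1.2,0.2,1.5],0],[0,[1.2,0.2,1.5],0],[0,[1.2,0.2,1.5],0],[0,[0,0,0],0]]'
```

```text
time: 28.83
tool_pos: [0.4923, -0.0064, 0.0662]
eef_rot: [-0.0, 0.997, 0.073, -0.001]
ft_force: [-5.4, -0.7, 3.1]
finger_gap: -0.004
finger_force: 2.8
```

```bash
python3 -m jog '[[0,[0.5,0.1,2],0],[0,[0.5,0.1,2],0],[0,[0.5,0.1,2],0],[0,[0,0,0],0]]'; python3 - <<'E'
from h import *
np.save('x',0)
c=cam('scene')
print([(d['conf'],(np.array(d['position'])*[560,420]).round(1)) for d in cams.pinpoint('blank_center','scene')],[(d['conf'],(np.array(d['rect'])*[560,420,560,420]).round(0)) for d in cams.look_for('blank','scene')])
print(env.get_obs()['ft_torque'])
E
```

```text
time: 29.17
tool_pos: [0.4947, -0.0062, 0.0723]
eef_rot: [0.0, 0.997, 0.073, 0.001]
ft_force: [-0.7, -0.4, -0.1]
finger_gap: 0.002
finger_force: 0.4
[(0.83, array([309.9, 225.6])), (0.23, array([295.7, 184.1]))] [(0.85, array([284., 208., 331., 244.])), (0.28, array([272., 231., 324., 269.]))]
[-0.02715388  0.08391016 -0.00078504]
```

```bash
python3 -m jog '[[0,[1.2,0.2,1],0],[0,[1.2,0.2,1],0],[0,[1.2,0.2,1],0],[0,[1.2,0.2,1],0],[0,[0,0,0],0]]'
```

```text
time: 29.73
tool_pos: [0.4991, -0.0053, 0.076]
eef_rot: [0.0, 0.997, 0.073, -0.0]
ft_force: [-3.3, -0.5, 3.4]
finger_gap: 0.002
finger_force: 1.8
```

```bash
python3 -m jog '[[0,[0.6,0.1,1.5],0],[0,[0.8,0.1,1.5],0],[0,[0.8,0.1,1.2],0],[0,[0.8,0.1,1],0],[0,[0.8,0.1,1],0],[0,[0,0,0],0]]'
```

```text
time: 30.23
tool_pos: [0.5023, -0.0048, 0.0821]
eef_rot: [-0.0, 0.997, 0.073, -0.001]
ft_force: [-5.3, -1.5, 2.2]
finger_gap: 0.0
finger_force: 3.1
```

```bash
python3 -m jog '[[0,[0,0,-1.5],0],[0,[0,0,-1.5],0],[0,[1,0.1,0.3],0],[0,[1,0.2,0.4],0],[0,[1,0.1,0.4],0],[0,[0,0,0],0]]'
cat > sc.py <<'E'
from h import *
c=cam('scene');np.save('cs.npy',c,allow_pickle=True);op,yaw=[.5214,-.0005],.148
im=c['image'];hsv=cv2.cvtColor(im,cv2.COLOR_RGB2HSV)
# vertical profile through block middle columns in scene
p=proj(c,W(op,yaw,[[.022,-.003,.044],[.046,-.003,.044],[.046,-.003,0],[0,-.003,.044],[.052,-.003,.014]])).round(1);print(p.tolist())
for dx in(-10,0,10):
    x=int(p[0,0])+dx;print(x,[(y,int(im[y,x].astype(int).mean())) for y in range(204,246,1)])
E
python3 sc.py
```

```text
time: 30.73
tool_pos: [0.5036, -0.0045, 0.0797]
eef_rot: [-0.0, 0.997, 0.074, -0.003]
ft_force: [-12.6, -4.5, 3.0]
finger_gap: -0.001
finger_force: 6.3
[[309.3, 220.4], [306.7, 224.6], [302.8, 238.7], [311.7, 216.7], [303.4, 235.3]]
299 [(204, 60), (205, 59), (206, 65), (207, 67), (208, 81), (209, 99), (210, 106), (211, 108), (212, 131), (213, 164), (214, 167), (215, 171), (216, 196), (217, 226), (218, 229), (219, 227), (220, 227), (221, 227), (222, 225), (223, 225), (224, 224), (225, 224), (226, 221), (227, 214), (228, 175), (229, 89), (230, 65), (231, 71), (232, 68), (233, 71), (234, 71), (235, 71), (236, 66), (237, 65), (238, 60), (239, 63), (240, 62), (241, 60), (242, 64), (243, 61), (244, 59), (245, 63)]
309 [(204, 60), (205, 60), (206, 58), (207, 61), (208, 59), (209, 56), (210, 62), (211, 62), (212, 63), (213, 79), (214, 105), (215, 124), (216, 150), (217, 166), (218, 179), (219, 206), (220, 228), (221, 230), (222, 230), (223, 229), (224, 230), (225, 230), (226, 228), (227, 226), (228, 226), (229, 225), (230, 220), (231, 201), (232, 142), (233, 79), (234, 71), (235, 68), (236, 69), (237, 75), (238, 85), (239, 112), (240, 119), (241, 119), (242, 149), (243, 181), (244, 199), (245, 205)]
319 [(204, 71), (205, 71), (206, 61), (207, 63), (208, 59), (209, 64), (210, 66), (211, 64), (212, 62), (213, 62), (214, 65), (215, 71), (216, 85), (217, 102), (218, 114), (219, 178), (220, 226), (221, 229), (222, 231), (223, 230), (224, 231), (225, 230), (226, 229), (227, 232), (228, 231), (229, 231), (230, 229), (231, 227), (232, 227), (233, 226), (234, 224), (235, 212), (236, 143), (237, 120), (238, 121), (239, 122), (240, 139), (241, 195), (242, 237), (243, 231), (244, 205), (245, 169)]
```

```bash
python3 -m jog '[[0,[-1,-0.1,0],0],[0,[-1,-0.1,-0.5],0],[0,[-1,-0.2,-0.8],0],[0,[-1,-0.1,-0.8],0],[0,[-1,-0.2,-0.8],0],[0,[-1,-0.1,-0.8],0],[0,[-1,-0.2,-0.8],0],[0,[0,0,0],0]]'
```

```text
time: 31.45
tool_pos: [0.4988, -0.0054, 0.0755]
eef_rot: [0.0, 0.997, 0.073, -0.0]
ft_force: [-0.3, -0.4, 0.1]
finger_gap: -0.006
finger_force: 0.2
```

```bash
python3 -m jog '[[0,[-1,-0.1,-0.8],0],[0,[-1,-0.2,-0.8],0],[0,[-1,-0.1,-0.8],0],[0,[-1,-0.2,-0.8],0],[0,[-1,-0.1,-0.8],0],[0,[-1,-0.2,-0.8],0],[0,[0,0,0],0]]'; python3 -m jog '[[0,[-1,-0.1,-0.8],0],[0,[-1,-0.2,-0.8],0],[0,[-1,-0.1,-0.8],0],[0,[-1,-0.2,-0.8],0],[0,[-1,-0.1,-0.8],0],[0,[-1,-0.2,-0.8],0],[0,[0,0,0],0]]'; python3 - <<'E'
from h import *
c=cam('scene');im=c['image']
for x in(299,309,319):print(x,[int(im[y,x].astype(int).mean()) for y in range(204,246,1)])
E
```

```text
time: 32.03
tool_pos: [0.4926, -0.0063, 0.0707]
eef_rot: [-0.0, 0.997, 0.073, -0.0]
ft_force: [-1.2, -0.5, -1.6]
finger_gap: 0.003
finger_force: 0.4
time: 32.62
tool_pos: [0.4866, -0.0072, 0.0659]
eef_rot: [0.0, 0.997, 0.073, -0.0]
ft_force: [-0.8, -0.3, 0.9]
finger_gap: -0.0
finger_force: 0.0
299 [105, 109, 105, 105, 106, 107, 106, 113, 130, 160, 187, 219, 223, 220, 218, 216, 216, 209, 161, 156, 165, 167, 169, 163, 130, 79, 65, 64, 67, 67, 63, 66, 64, 59, 61, 59, 61, 55, 57, 63, 60, 59]
309 [59, 53, 59, 56, 55, 61, 65, 63, 68, 68, 72, 98, 144, 189, 220, 224, 224, 221, 220, 219, 212, 190, 166, 166, 166, 172, 169, 147, 114, 79, 75, 67, 70, 78, 96, 112, 117, 120, 151, 183, 201, 209]
319 [56, 56, 58, 51, 62, 63, 58, 57, 67, 80, 90, 104, 103, 110, 126, 186, 221, 226, 226, 225, 225, 224, 222, 218, 205, 166, 166, 169, 170, 174, 174, 175, 174, 175, 171, 174, 202, 231, 240, 234, 207, 171]
```

```bash
python3 -m jog '[[0,[-10,0,0],0],[0,[-15,0,20],0],[0,[0,0,40],0.1],[0,[10,0,40],0.11],[0,[10,0,40],0.11],[0,[10,0,40],0.11],[0,[4,0,35],0.1],[0,[0,0,0],0]]'; python3 v3.py|tail -1; python3 fit2.py
```

```text
time: 33.33
tool_pos: [0.4978, -0.0074, 0.2873]
eef_rot: [0.002, 0.942, 0.335, 0.005]
ft_force: [-0.1, -0.0, -1.8]
finger_gap: -0.002
finger_force: 0.0
scene [(0.74, array([308.5, 224.4]))]
[289 164] [245.83673469 230.16326531 182.55102041] [ 220    0  124  202 6535]
0.0 [20.79 -2.97  1.84] 2927.4
0.12 [18.69 -2.46  3.34] 3275.7
0.24 [15.62 -2.18  0.76] 3551.4
0.36 [12.65 -2.61  1.91] 3784.5
```

```bash
sed -i 's/max(2)<28)/max(2)<float(sys.argv[1]))/' fit2.py; for t in 8 12 18; do python3 fit2.py $t; done
```

```text
[289 164] [245.83673469 230.16326531 182.55102041] [ 235  123  100   78 2599]
0.0 [15.36 -3.4   2.22] 1138.3
0.12 [11.55 -3.7  -4.2 ] 1438.6
0.24 [  8.08  -2.88 -16.04] 1700.4
0.36 [ 5.02 -3.01 -9.77] 1919.1
[289 164] [245.83673469 230.16326531 182.55102041] [ 234  123  105   78 2970]
0.0 [17.04 -2.76  2.35] 759.4
0.12 [12.79 -3.83 -2.51] 1069.8
0.24 [11.54 -4.51  2.98] 1393.7
0.36 [ 7.28 -3.25 -7.38] 1578.6
[289 164] [245.83673469 230.16326531 182.55102041] [ 234  121  107   81 3444]
0.0 [20.28 -3.08  1.06] 381.2
0.12 [16.71 -2.66 -1.38] 724.1
0.24 [13.68 -2.63 -4.09] 997.9
0.36 [11.61 -3.44 -0.84] 1219.2
```

```bash
python3 -m jog '[[1,[33,6,0],-0.03],[1,[33,6,0],0],[1,[33,7,-10],0],[1,[0,0,-30],0],[1,[0,0,-40],0],[1,[0,0,-35],0],[1,[0,0,-20],0],[1,[0,0,-10],0],[1,[0,0,-6],0],[1,[0,0,0],0]]'
```

```text
time: 34.37
tool_pos: [0.5944, 0.0118, 0.1289]
eef_rot: [-0.0, 0.948, 0.318, -0.001]
ft_force: [0.6, -0.9, 0.7]
finger_gap: 1.0
finger_force: 0.0
```

```bash
python3 -m jog '[[0,[1,0,-1],0],[0,[0,0,0],0],[0,[0,0,0],0],[0,[0,0,0],0],[0,[0,0,0],0],[0,[0,0,0],0],[0,[0,0,0],0]]'
python3 -m jog '[[0,[0,0,0],-0.08],[0,[0,0,0],-0.09],[0,[0,0,0],-0.09],[0,[0,0,0],-0.09],[0,[0,0,0],-0.09],[0,[0,0,0],-0.09],[0,[0,0,0],-0.09],[0,[0,0,0],-0.08],[0,[0,0,0],-0.06],[0,[0,0,0],-0.06],[0,[0,0,0],0]]'
```

```text
time: 34.95
tool_pos: [0.5942, 0.0139, 0.1308]
eef_rot: [-0.002, 0.948, 0.318, -0.001]
ft_force: [-13.2, 16.0, 16.9]
finger_gap: 0.469
finger_force: 57.5
time: 35.87
tool_pos: [0.5951, 0.0128, 0.1311]
eef_rot: [-0.001, 0.996, -0.088, -0.0]
ft_force: [-9.4, 6.1, 16.2]
finger_gap: 0.444
finger_force: 91.0
```

```bash
python3 -m jog '[[1,[0,0,0],0],[1,[0,0,0],0],[1,[0,0,10],0],[1,[0,0,35],0],[1,[-10,0,35],0.1],[1,[-20,-3,35],0.1],[1,[-30,-5,35],0.1],[1,[-25,-5,10],0],[1,[0,0,0],0]]'
cat > rib.py <<'E'
from h import *
op,yaw=[.5214,-.0005],.148
o=cam('wrist');np.save('cv.npy',o,allow_pickle=True);im=o['image'].astype(int)
P=lambda *a:proj(o,W(op,yaw,[a]))[0]
k=P(.112,0,.058);R=15
g=im.mean(2);yy,xx=np.mgrid[:420,:560]
m=(g>170)&(np.hypot(xx-k[0],yy-k[1])<R)
pts=np.c_[xx[m],yy[m]].astype(float);print('knob px',k,len(pts))
w=np.array([unproj(o,p,.043+.056+.058*.866) for p in pts])
# ray to tilted plane: intersect with bed plane z=.060
C=-np.array(o['extrinsics'])[:3,:3].T@np.array(o['extrinsics'])[:3,3]
cy,sy=np.cos(yaw),np.sin(yaw);ex=np.array([.866*cy,.866*sy,.5]);ey=np.array([-sy,cy,0]);n=np.cross(ex,ey);O=np.array([*op,.043])
def onbed(p,z):
    w=unproj(o,p,0.0);d=w-C;t=(z-(C-O)@n)/(d@n);q=C+t*d-O;return q@ex,q@ey
B=np.array([onbed(p,.06) for p in pts]);u,s,v=np.linalg.svd(B-B.mean(0));print('rib centre',B.mean(0).round(4),'sv',s.round(3),'angle',np.arctan2(v[0,1],v[0,0]))
# profile up the bed at y: brightness along jaw bar
for y in(.02,-.02):
    print(y,[(x,int(g[tuple(np.round(P(x/1000,y,.014)[::-1]).astype(int))])) for x in range(36,66,2)])
E
python3 rib.py; python3 fit2.py 18
```

```text
time: 36.62
tool_pos: [0.5114, -0.0011, 0.2896]
eef_rot: [0.001, 0.998, 0.064, 0.002]
ft_force: [0.2, -0.5, 0.5]
finger_gap: 1.001
finger_force: 0.0
knob px [277.63755546 103.1160115 ] 74
rib centre [0.1181 0.0026] sv [0.038 0.008] angle -3.103733967031136
0.02 [(36, 166), (38, 160), (40, 158), (42, 189), (44, 234), (46, 232), (48, 234), (50, 234), (52, 234), (54, 236), (56, 226), (58, 157), (60, 160), (62, 162), (64, 185)]
-0.02 [(36, 163), (38, 159), (40, 160), (42, 178), (44, 233), (46, 234), (48, 234), (50, 232), (52, 233), (54, 233), (56, 230), (58, 161), (60, 161), (62, 160), (64, 165)]
[284 173] [245.71428571 229.51020408 182.40816327] [ 185    0  151  192 5022]
0.0 [20.6  -2.89  2.31] 2069.2
0.12 [17.37 -2.14 -0.13] 2410.8
0.24 [16.26 -2.41  2.35] 2759.6
0.36 [10.71 -2.06 -0.92] 2957.6
```

```bash
python3 fit2.py 13; python3 -c "
from station import env
print(env.close_job())"
```

```text
[284 173] [245.71428571 229.51020408 182.40816327] [ 226  159  110   32 2817]
0.0 [16.66 -3.92  2.85] 612.4
0.12 [12.54 -2.58 -1.12] 938.2
0.24 [10.69 -4.59  3.03] 1281.9
0.36 [ 8.66 -4.39  4.83] 1539.7
the job is handed in; nothing more can be done
None
```

The job is handed in at about 37 s of robot time, but no verdict came back. My last measurements put the car upright in the tray's free half, and the fresh block flat on the bed, along the ledge and near the middle. The knob reads about 0.04 rad and the jaw about 8 to 9 mm, so the block appears gripped.

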